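# Clear the corker base and hold its lever level above it

### The job

I am about to bolt the lever back onto the bench corker. First take the ring spanner off the green base and leave it hanging by its ring from the hook of the stand; then pick the lever up at its balance point (the yellow band) and hold it level with its underside about 5 cm above the blocks of the base, lined up as it will be fitted: the bored boss straight over the bolt hole, the bar along the base with the ball grip on the side of the rubber rest. Finish while still holding it there, touching nothing, and leave the bottles, the glass and the paper roll at the back where they are.

Things in the scene. Friction and masses are not known exactly. Their poses are not given: they have to be found in the camera images.
- base_hole (a point): centre of the bolt hole (black disc in a round steel pad) on top of the far block of the corker base, 45 mm above the desk. The base is fixed: green foot plate 250 x 100 x 14 mm with two green blocks 54 x 58 mm whose tops are 45 mm above the desk. The point's x axis runs along the base, from the rubber rest to the bolt hole; z up
- base_rest (a point): centre of the black rubber rest on top of the other block, 140 mm from the bolt hole along the base, 45 mm above the desk; the gap between the two blocks is 86 mm long
- base: the whole fixed corker base; origin at the centre of its underside, half-way between hole and rest; x axis towards the bolt hole, z up
- spanner_mid (a point): centre (half-way up) of the shank of the loose steel ring spanner, 0.09 kg, 161 mm long; it starts lying flat, bridging the two blocks of the base, its underside 45 mm above the desk. Shank 12 mm wide, 8 mm thick, straight for 86 mm about this point; x axis points along the shank to the ring, z up
- spanner_eye (a point): centre of the spanner's ring (outside 38 mm, hole 26 mm across, 10 mm thick), 62 mm from spanner_mid along its x axis; the axis of the hole is z. Let go flat with the upturned end of the hook through the ring, the spanner swings down and hangs
- spanner: the whole ring spanner; x axis along the shank towards the ring, z up as it lies flat; origin 5 mm below spanner_mid
- hook_tip (a point): top of the upturned end of the hook: a steel bar 8 mm thick whose end stands upright for 30 mm below this point, 238 mm above the desk. The point's x axis is level and points from the upturned end to the post of the stand
- hook_seat (a point): bottom of the hook's bend, where a ring can hang (it hangs as well anywhere along the level arm up to the post): 5 mm behind the upturned end (towards the post), 206 mm above the desk
- stand: the fixed hook stand: upright post 8 mm thick on a foot 90 mm across; origin under the post on the desk; its level arm runs 83 mm from the post along -x at 200 mm height and ends in the upturned hook
- lever_balance (a point): balance point of the loose cast lever (0.5 kg, give or take 25 percent), marked by a yellow band 22 mm long; centre of the bar, 22 mm above the desk as it lies. The bar is 16 mm wide and 20 mm high (from 12 to 32 mm above the desk). The x axis points along the bar to the boss, z up
- lever_eye (a point): centre, on the underside, of the bored boss at the heavy end of the lever: boss 52 mm across, 44 mm high, upright bore 18 mm; 54 mm from the balance point along x
- lever_knob (a point): centre of the black ball grip, 44 mm across, at the light end of the lever, 161 mm from the balance point against x
- lever: the whole lever, 263 mm long, lying on the desk on its boss and ball; x axis towards the boss, z up, origin on the underside
- dark_bottle: dark wine bottle, 83 mm across, 297 mm high, loose bystander at the back, the middle one of three
- paper_roll: white till roll standing at the back, 58 x 58 x 57 mm, loose bystander
- glass: tasting glass, 63 mm across, 155 mm high, loose bystander at the back right
Mind the look-alikes: they are no part of the job. Of the things shaped like the spanner, the bare steel one is meant.

How it is judged:
By the outcome, as a careful person would: the job done as asked, in the order asked, and still so for the second after the job is handed in, while the arm keeps its last pose, push and grip.
It also fails if it takes over 51 s, if anything falls off the work surface, if the arm or the gripper's body presses on something with over 40 N, if the wrist force passes 120 N, or if a joint passes its speed limit or range.

### The arm

A 6-joint arm with a two-finger parallel gripper is mounted at the origin on a cart in front of the work surface, level with it; the furniture and walls round the work are solid. World frame = base frame: x ahead of the robot, y to its left, z up, the work surface at z = 0. Lengths are in m, angles in degrees, forces in N, time in s.
With the tool pointing down it reaches from about 0.4 to 0.825 m from the base axis. Payload 7 kg.
Tool frame: the origin (TCP) lies at the very end of the fingers, on their centre line; the grasp point (between the pads) lies 19 mm behind it (ctrl.pinch_z is the distance from the TCP to the grasp point, in m); z points along the fingers, x is the direction in which the jaws open and shut, and the axes are right-handed (so a half turn about z gives the same grasp; the last joint's range is limited). The gripper opens to 88 mm and grips with 3 to 60 N. Pads are 19 mm wide; open, the fingers measure 130 mm over their backs; the gripper's body (78 mm by 193 mm) begins 47 mm behind the grasp point.
Start: joints at [-49.269, 20.546, 0.682, 0, -70.136, -16.507], TCP at [0.277, -0.616, 0.227] pointing down, gripper open.
Joint ranges: [-176.03, 176.03], [-82.01, 121.73], [-58.28, 71.71], [-173.87, 95.51], [-174.79, -0.11], [-173.66, 173.66]. Speed limits (degrees/s): [136.94, 136.94, 172.46, 180, 180, 180].

### API

Orientations are given as [roll, pitch, yaw] about the fixed x, y, z axes, in that order (R = Rz(yaw) Ry(pitch) Rx(roll)).
In Python, from plant import ctrl gives the robot as it stands.
- The arm moves only by the tool carry_out, never from a script. Its argument "increments" is a list of rows, each a list of 7 numbers: the turn, a rotation vector about the world's x, y, z in degrees, then the shift along the world's x, y, z in mm, then the closure, from 0 (fully open) to 1 (shut). In form: [[ax, ay, az, dx, dy, dz, grip], ...]. A call has 1 to 20 rows; each row is the pose to reach, as a shift and turn from the pose commanded when the call began; what a row does not reach only later rows make up. A row lasts 1/8 s, in which the tool goes at most 62.5 mm and 10.7 degrees, less where a joint would pass 70% of its speed; a pose out of reach is approached as far as the arm can. A call with a gripper value outside its range is refused whole. The fingers move at their own pace and stop on an object; the grip force is fixed at half the most. Time passes only in rows, so rows that repeat a pose let the fingers close. It gives the time, the measured TCP pose, the force and the opening at its end, in the units of the state.
- ctrl.get_obs(): the state, without advancing time (a new reading comes with each control period).
- ctrl.snapshot(name): name is "side" or "top" or "wrist"; returns a dict with "pixels" (400x640x3 uint8, blue, green, red), "intrinsics" (3x3 intrinsics, pixels), "rvec" (rotation vector, rad) and "tvec" (3), from world to camera coordinates, as OpenCV has them; the wrist camera has in their place "hand_eye" (4x4, takes a point from camera to tool coordinates, whose origin is the TCP and whose axes are the tool frame's). Camera axes: x right, y down, z forward; pixel columns grow to the right and rows downward; lengths in m; the calibration is good to about 2 mm. A picture is of the moment at which its call begins: read the wrist's pose just before it. There is no depth.
- ctrl.close_job(): hands the job in, once; it reports no verdict.
Trained networks look in a picture, given as the dict that the camera call returned (one of the last four; its "shot" number tells which), for a name from the list of things; names that differ only in an ending like _2 or _b are one class to them, and where a whole thing is asked for, a point or a joint stands for the part that bears it (a point fixed in the world has none). Each returns a list of dicts, best first, with "confidence" (0 to 1); they miss things now and then, are a little off and sometimes report something else, mostly with a low value. They report only what shows in the picture. A call takes as long as a camera call. They do not tell look-alikes from the thing itself.
- ctrl.search_frame(picture, label): "centre" ([x, y, z] in m, in world coordinates, good to about 4 mm: the middle of the surface that is visible of it).
- ctrl.outline_of(picture, label): "pixels" (400x640 bool, what is visible of it).
The state is a dict: "clock": time; "joint_pos": joint angles; "qvel": joint speeds; "tau": joint torques, N m; "tool_pos": TCP position; "orientation": TCP orientation; "force": force on the tool from outside, world axes, zero at the start; "moment": the same for the moment, N m; "opening": finger opening in m.
Only numpy, scipy, OpenCV 4.12 (cv2) and the standard library are available. Lean on these libraries where they do the work, as an engineer would, in place of code of your own. Each camera call takes 0.05 s, during which the arm holds its last target. There are 200 camera calls.

## Working session

There is one attempt and no reset: what is moved stays moved. The work goes in short steps, Python scripts to look and compute and a tool call to move; the robot and the scene stay as the last step left them, time stands still between calls to the robot, and variables do not carry over. Pictures are saved under pics/ and viewed, about 8 in all and at most 12, crops included, and the job is handed in when it is done.

Besides the shell and the picture viewer there is one more tool, called as name([rows], argument=value, ...), one row to a line, values as JSON. carry_out: Moves the arm, as the interface text tells. Its arguments: {"type":"object","properties":{"increments":{"type":"array"}},"required":["increments"]}

```bash
mkdir -p pics; ls
cat > h.py <<'E'
import numpy as np, cv2
from scipy.spatial.transform import Rotation as R
from plant import ctrl
def cam(s,o=None):
    K=np.array(s["intrinsics"])
    if "hand_eye" in s:
        o=o or ctrl.get_obs()
        T=np.eye(4);T[:3,:3]=R.from_euler('xyz',o["orientation"],degrees=True).as_matrix();T[:3,3]=o["tool_pos"]
        W=np.linalg.inv(T@np.array(s["hand_eye"]))
    else:
        W=np.eye(4);W[:3,:3]=cv2.Rodrigues(np.array(s["rvec"],float))[0];W[:3,3]=np.ravel(s["tvec"])
    return K,W
def px2w(c,u,v,z):
    K,W=c;d=W[:3,:3].T@np.linalg.solve(K,[u,v,1]);p=-W[:3,:3].T@W[:3,3]
    return p+d*(z-p[2])/d[2]
def w2px(c,p):
    K,W=c;q=K@(W[:3,:3]@np.array(p)+W[:3,3]);return q[:2]/q[2]
E
python3 - <<'E'
from h import *
np.set_printoptions(precision=4,suppress=True)
print(ctrl.get_obs(),ctrl.pinch_z)
for n in("top","side"):
    s=ctrl.snapshot(n);cv2.imwrite(f"pics/{n}0.png",s["pixels"])
    c=cam(s);print(n,"campos",-c[1][:3,:3].T@c[1][:3,3])
    for l in["base_hole","base_rest","spanner_mid","spanner_eye","hook_tip","hook_seat","stand","lever_balance","lever_eye","lever_knob","dark_bottle","glass","paper_roll"]:
        for d in ctrl.search_frame(s,l)[:3]: print(l,np.array(d["centre"]),round(d["confidence"],2),w2px(c,d["centre"]).astype(int))
E
```

```text
pics
{'clock': 0.0, 'joint_pos': array([-49.266 ,  20.5927,   0.6328,  -0.0221, -70.1345, -16.5055]), 'qvel': array([ 0.0961, -0.0926,  0.0175, -0.0549, -0.0102,  0.0198]), 'tau': array([ -0.0008, -58.2717,  29.3037,   6.9968,   0.0068,  -0.0001]), 'tool_pos': array([ 0.2768, -0.6151,  0.2256]), 'orientation': array([-179.9931,   -0.0964,  114.2209]), 'force': array([ 0.9707, -1.2614, -0.582 ]), 'moment': array([ 0.0215, -0.0553, -0.0172]), 'opening': 0.08744127174751765} 0.0188
top campos [0.3512 0.1765 1.2514]
base_hole [0.5305 0.1537 0.0142] 0.93 [336 235]
base_rest [0.5258 0.1555 0.016 ] 0.86 [335 237]
spanner_mid [0.559  0.5378 0.0075] 0.79 [223 212]
spanner_mid [0.5285 0.1467 0.0555] 0.6 [338 234]
spanner_eye [0.5241 0.1428 0.0506] 0.79 [339 236]
spanner_eye [ 0.5457 -0.0951  0.0326] 0.67 [413 240]
spanner_eye [0.5599 0.5395 0.012 ] 0.55 [222 212]
hook_tip [0.6255 0.3535 0.0112] 0.55 [280 200]
hook_seat [0.6253 0.3578 0.0117] 0.9 [279 200]
stand [0.6308 0.3524 0.0112] 0.64 [281 198]
lever_balance [ 0.5454 -0.0935  0.0348] 0.87 [413 240]
lever_eye [ 0.5459 -0.0907  0.0303] 0.58 
[... 279 characters left out ...]
8 [340 241]
base_rest [0.5286 0.1754 0.0189] 0.88 [339 240]
spanner_mid [0.5577 0.5652 0.0073] 0.64 [257 311]
spanner_mid [0.5357 0.1527 0.0567] 0.6 [340 225]
spanner_eye [0.5544 0.57   0.0117] 0.89 [257 311]
spanner_eye [0.533  0.1521 0.0563] 0.7 [341 225]
hook_tip [0.6321 0.3694 0.0144] 0.69 [274 262]
hook_seat [0.6336 0.3636 0.0132] 0.93 [275 261]
stand [0.5245 0.1726 0.0116] 0.55 [341 242]
lever_balance [ 0.5483 -0.0828  0.033 ] 0.73 [364 204]
lever_eye [ 0.553  -0.0881  0.0273] 0.58 [364 205]
lever_knob [ 0.5524 -0.0874  0.0271] 0.62 [364 205]
dark_bottle [0.7667 0.1412 0.1455] 0.93 [275 182]
glass [ 0.7434 -0.1568  0.1065] 0.91 [323 169]
paper_roll [0.7505 0.0445 0.0314] 0.62 [294 206]
```

Run:
```python
import cv2
a=cv2.imread("pics/top0.png")[130:290,180:480];cv2.imwrite("pics/topc.png",cv2.resize(a,None,fx=2.66,fy=2.66,interpolation=2))
a=cv2.imread("pics/side0.png")[120:340,180:460];cv2.imwrite("pics/sidec.png",cv2.resize(a,None,fx=2.7,fy=2.7,interpolation=2))
```

```text
(no output)
```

View pics/topc.png

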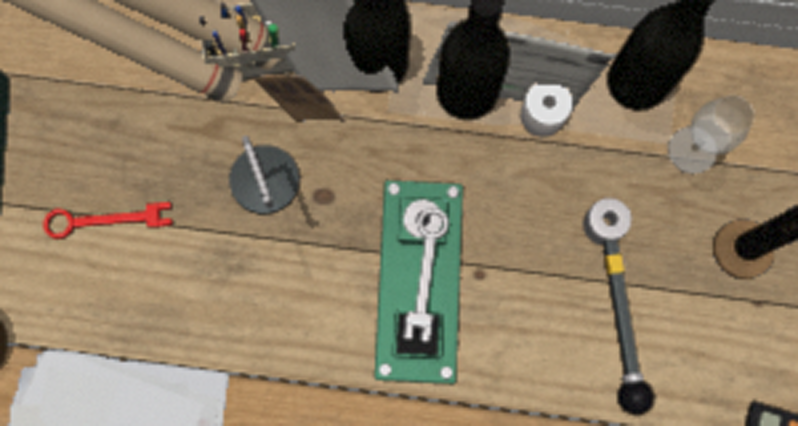

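View pics/sidec.png

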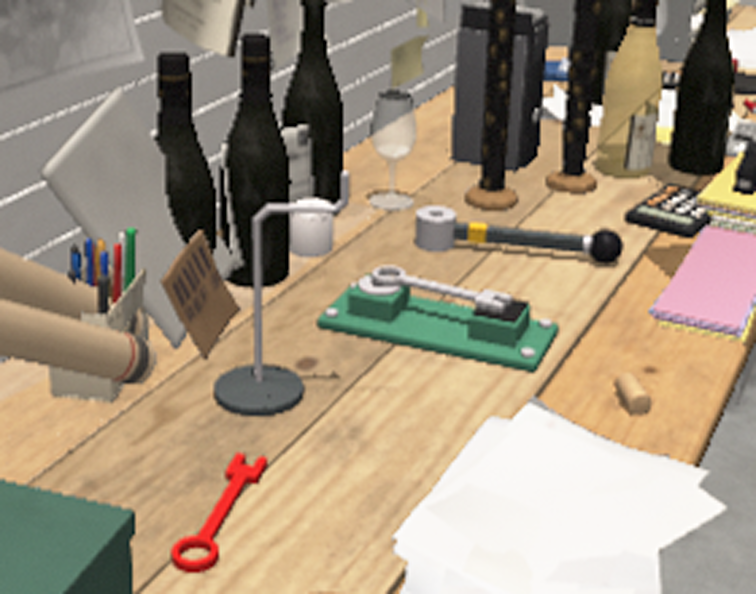

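```bash
cat > r.py <<'E'
from h import *
np.set_printoptions(precision=4,suppress=True)
t=ctrl.snapshot("top");s=ctrl.snapshot("side");ct=cam(t);cs=cam(s)
T=lambda u,v,z:px2w(ct,u/2.66+180,v/2.66+130,z)
S=lambda u,v,z:px2w(cs,u/2.7+180,v/2.7+120,z)
for n,u,v,z in[("post",265,180,0.01),("armA",248,140,.204),("armB",268,205,.238),("armB.2",268,205,.204),("lev eye",610,218,.044),("band",616,264,.032),("knob",635,395,.022),("sp eye",431,222,.055),("sp jaw",417,325,.055),("padc",427,218,.045),("restc",418,335,.045),("cornerTL",385,183,.014),("TR",463,184,.014),("BL",376,380,.014),("BR",456,383,.014)]: print(n,T(u,v,z))
for n,u,v,z in[("post",260,383,.01),("corner",260,210,.204),("bend",340,208,.204),("tip",346,173,.238),("eye",387,275,.055),("band",478,234,.032),("knob",605,246,.022),("TLfoot",319,322,.014)]: print("S",n,S(u,v,z))
for l,p in [("hook_tip",0),("spanner_mid",0)]:
  m=ctrl.outline_of(t,l)
  for d in m[:2]:
    y,x=np.nonzero(d["pixels"]);print(l,d["confidence"],len(x),x.min(),x.max(),y.min(),y.max())
E
python3 r.py
```

```text
post [0.6343 0.3585 0.01  ]
armA [0.6315 0.355  0.204 ]
armB [0.5566 0.3179 0.238 ]
armB.2 [0.5635 0.3226 0.204 ]
lev eye [ 0.6345 -0.0713  0.044 ]
band [ 0.5811 -0.0856  0.032 ]
knob [ 0.428  -0.1229  0.022 ]
sp eye [0.5987 0.1451 0.055 ]
sp jaw [0.4734 0.1466 0.055 ]
padc [0.6051 0.1502 0.045 ]
restc [0.4628 0.1437 0.045 ]
cornerTL [0.6493 0.2074 0.014 ]
TR [0.6609 0.1098 0.014 ]
BL [0.4055 0.1865 0.014 ]
BR [0.4145 0.0904 0.014 ]
S post [0.6343 0.3576 0.01  ]
S corner [0.6229 0.3724 0.204 ]
S bend [0.5607 0.3313 0.204 ]
S tip [0.5574 0.3267 0.238 ]
S eye [0.5932 0.1526 0.055 ]
S band [ 0.5672 -0.0575  0.032 ]
S knob [ 0.422  -0.1225  0.022 ]
S TLfoot [0.6427 0.2189 0.014 ]
hook_tip 0.69 541 266 292 184 210
hook_tip 0.18 2093 321 353 197 274
spanner_mid 0.68 321 332 348 207 257
spanner_mid 0.67 249 196 244 206 219
```

Run:
```python
from h import *
np.set_printoptions(precision=3,suppress=True)
s=ctrl.snapshot("side");cs=cam(s)
S=lambda u,v,z:px2w(cs,u/2.7+180,v/2.7+120,z)
print(S(490,198,0),S(570,183,0),S(600,165,0),S(655,200,0.03))
s=ctrl.snapshot("wrist");print(np.array(s["hand_eye"]),s["intrinsics"])
```

```text
[ 0.628 -0.259  0.   ] [ 0.547 -0.374  0.   ] [ 0.531 -0.473  0.   ] [ 0.403 -0.291  0.03 ]
[[ 1.     0.001 -0.    -0.001]
 [-0.001  0.963  0.27  -0.072]
 [ 0.    -0.27   0.963 -0.159]
 [ 0.     0.     0.     1.   ]] [[319.307   0.    314.513]
 [  0.    319.307 203.44 ]
 [  0.      0.      1.   ]]
```

carry_out([
  [0, 0, -5, 11, 58, 10, 0],
  [0, 0, -10, 22, 116, 20, 0],
  [0, 0, -15, 33, 174, 30, 0],
  [0, 0, -20, 44, 232, 30, 0],
  [0, 0, -25, 60, 290, 30, 0],
  [0, 0, -25, 80, 340, 30, 0],
  [0, 0, -25, 100, 390, 30, 0],
  [0, 0, -25, 120, 440, 30, 0],
  [0, 0, -25, 140, 490, 30, 0],
  [0, 0, -25, 160, 540, 30, 0],
  [0, 0, -25, 180, 590, 30, 0],
  [0, 0, -25, 200, 640, 30, 0],
  [0, 0, -25, 225, 700, 30, 0],
  [0, 0, -25, 255, 760, 30, 0],
  [0, 0, -25, 255, 760, 30, 0],
  [0, 0, -25, 255, 760, 30, 0],
])

```text
clock: 3.7
tool_pos: [0.5317, 0.1447, 0.2561]
orientation: [-179.9, 0.0, 89.3]
force: [0.6, -0.9, -0.2]
opening: 0.0877
```

Run:
```python
from h import *
o=ctrl.get_obs();print(o["clock"],o["tool_pos"],o["orientation"],o["joint_pos"],o["force"])
s=ctrl.snapshot("wrist");cv2.imwrite("pics/w1.png",s["pixels"])
c=cam(s,o)
for l in["spanner_mid","spanner_eye","base_hole","base_rest"]:
  for d in ctrl.search_frame(s,l)[:2]: print(l,d["centre"],d["confidence"],w2px(c,d["centre"]))
np.savez("w1.npz",K=c[0],W=c[1])
```

```text
3.7 [0.53171083 0.14469276 0.25610573] [-1.79948141e+02  3.25155956e-02  8.92749690e+01] [ 3.55887920e+01  7.84535736e+00 -1.24240883e+01 -4.80657692e-03
 -6.97915976e+01 -1.26312175e+02] [ 0.5696295  -0.8635234  -0.15683819]
spanner_mid [0.5661, 0.498, 0.0102] 0.81 [585.78725805 195.02323072]
spanner_mid [0.5223, 0.1491, 0.054] 0.59 [318.6141612  170.65251834]
spanner_eye [0.5207, 0.1471, 0.0526] 0.65 [316.83792688 169.07772204]
spanner_eye [0.5672, 0.4991, 0.0091] 0.57 [585.76065653 195.62348892]
base_hole [0.5163, 0.1517, 0.0148] 0.74 [320.27293589 160.55388848]
base_rest [0.5187, 0.1503, 0.0154] 0.74 [319.17783477 162.54715047]
base_rest [0.6155, 0.3449, 0.0117] 0.33 [464.49062395 232.25869602]
```

View pics/w1.png

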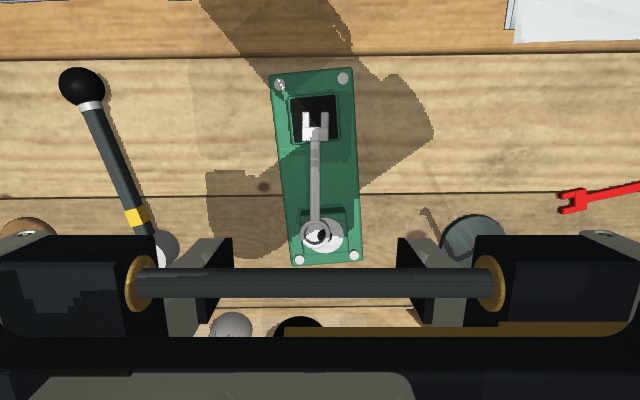

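Run:
```python
from h import *
np.set_printoptions(precision=4,suppress=True)
w=np.load("w1.npz");c=(w["K"],w["W"])
im=cv2.imread("pics/w1.png")
for n,u,v,z in[("ring",316,233,.055),("shank",315,165,.054),("shank2",315.5,205,.054),("jaw",316,128,.055),("rest",315,119,.045),("TL",270,74,.014),("TR",352,67,.014),("BL",294,266,.014),("BR",361,262,.014),("s1",278,85,.014),("s2",343,78,.014),("s3",299,259,.014),("s4",354,255,.014),("pad",325,236,.045)]:print(n,px2w(c,u,v,z))
b=im[60:270,260:370];cv2.imwrite("pics/w1c.png",cv2.resize(b,None,fx=2.85,fy=2.85,interpolation=cv2.INTER_CUBIC))
```

```text
ring [0.5977 0.1453 0.055 ]
shank [0.5158 0.1451 0.054 ]
shank2 [0.563  0.1451 0.054 ]
jaw [0.4749 0.1466 0.055 ]
rest [0.4654 0.1456 0.045 ]
TL [0.4143 0.0936 0.014 ]
TR [0.4079 0.1894 0.014 ]
BL [0.6615 0.1145 0.014 ]
BR [0.6565 0.2067 0.014 ]
s1 [0.4266 0.1024 0.014 ]
s2 [0.4197 0.1791 0.014 ]
s3 [0.651  0.1216 0.014 ]
s4 [0.6459 0.1968 0.014 ]
pad [0.6056 0.1564 0.045 ]
```

View pics/w1c.png

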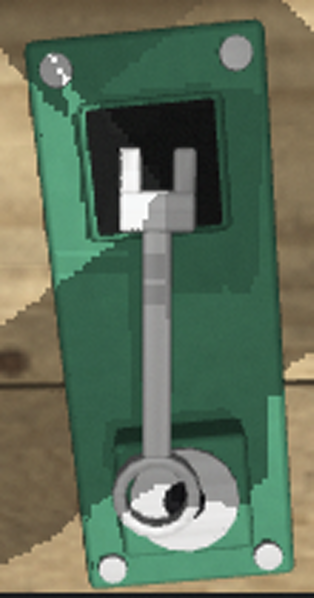

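carry_out([
  [0, 0, 0, 4, 1, -60, 0],
  [0, 0, 0, 4, 1, -120, 0],
  [0, 0, 0, 4, 1, -175, 0],
  [0, 0, 0, 4, 1, -205, 0],
  [0, 0, 0, 4, 1, -225, 0],
  [0, 0, 0, 4, 1, -225, 0],
  [0, 0, 0, 4, 1, -225, 1],
  [0, 0, 0, 4, 1, -225, 1],
  [0, 0, 0, 4, 1, -225, 1],
  [0, 0, 0, 4, 1, -225, 1],
  [0, 0, 0, 4, 1, -225, 1],
  [0, 0, 0, 4, 1, -225, 1],
])

```text
clock: 5.45
tool_pos: [0.5359, 0.1455, 0.0316]
orientation: [-180.0, 0.0, 89.2]
force: [-0.1, 0.6, 0.1]
opening: 0.0333
```

carry_out([
  [0, 0, 0, 0, 0, 0, 1],
  [0, 0, 0, 0, 0, 0, 1],
  [0, 0, 0, 0, 0, 0, 1],
  [0, 0, 0, 0, 0, 20, 1],
  [0, 0, 0, 0, 0, 60, 1],
  [0, 0, 0, 0, 0, 110, 1],
  [0, 0, 0, 0, 0, 160, 1],
  [0, 0, 0, 0, 0, 210, 1],
  [0, 0, 0, 0, 0, 250, 1],
  [0, 0, 7, 0, 35, 250, 1],
  [0, 0, 14, 0, 70, 250, 1],
  [0, 0, 21, 0, 105, 250, 1],
  [0, 0, 25.5, 0, 138, 250, 1],
  [0, 0, 25.5, 0, 138, 250, 1],
  [0, 0, 25.5, 0, 138, 250, 1],
])

```text
clock: 7.32
tool_pos: [0.5357, 0.2832, 0.2812]
orientation: [-180.0, 0.0, 114.7]
force: [0.2, 0.2, -0.9]
opening: 0.0113
```

Run:
```python
from h import *
o=ctrl.get_obs();print(o["clock"],o["tool_pos"],o["orientation"],o["opening"])
s=ctrl.snapshot("wrist")
c=cam(s,o);np.savez("w2.npz",K=c[0],W=c[1])
for p in [(.557,.322,.238),(.6343,.3585,.204)]: print(w2px(c,p))
s2=ctrl.snapshot("side")
a=s["pixels"][0:300,200:500];b=s2["pixels"][140:240,270:370]
cv2.imwrite("pics/w2.png",np.hstack([cv2.resize(a,(400,400)),cv2.resize(b,(400,400),interpolation=2)]))
```

```text
7.325 [0.53565657 0.28318048 0.28119107] [-1.79952584e+02  1.15966084e-02  1.14697183e+02] 0.011259652665860582
[353.17883044 273.65754653]
[346.39684277 343.35955952]
```

View pics/w2.png

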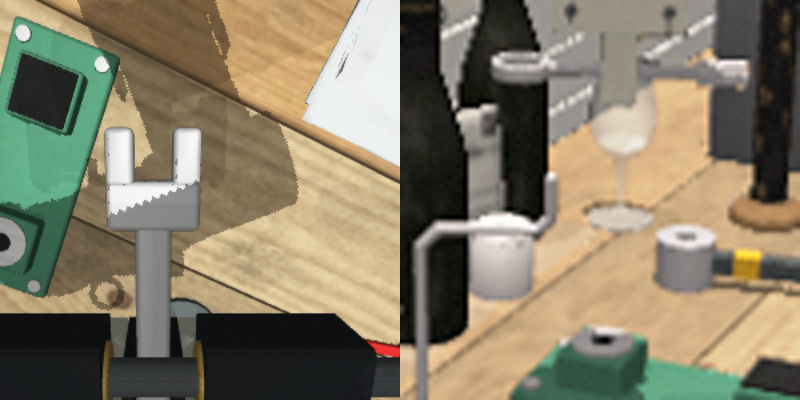

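Run:
```python
from h import *
np.set_printoptions(precision=4,suppress=True)
w=np.load("w2.npz");c=(w["K"],w["W"])
print("hole",px2w(c,203.75,181,.045),"rest",px2w(c,233.8,69,.045))
a=cv2.imread("pics/top0.png")[175:215,260:300];b=cv2.imread("pics/side0.png")[175:215,272:312]
cv2.imwrite("pics/z.png",np.hstack([cv2.resize(i,(400,400),interpolation=cv2.INTER_NEAREST) for i in(a,b)]))
```

```text
hole [0.6028 0.1596 0.045 ] rest [0.4643 0.1473 0.045 ]
```

View pics/z.png

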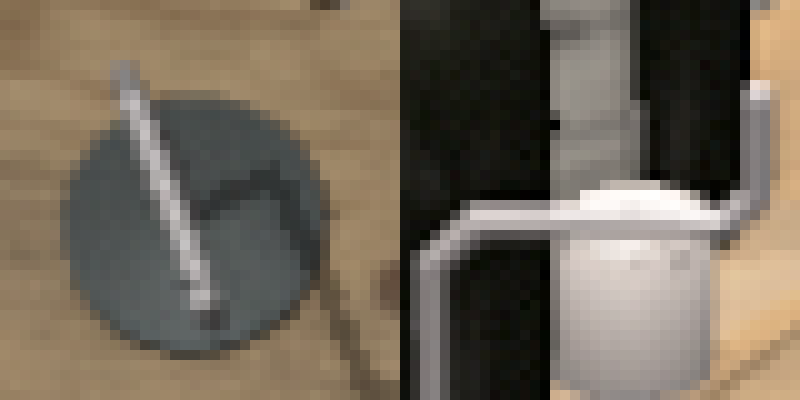

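Run:
```python
from h import *
from scipy.optimize import least_squares as L
np.set_printoptions(precision=4,suppress=True)
t=ctrl.snapshot("top");s=ctrl.snapshot("side");ct=cam(t);cs=cam(s)
print("foot",px2w(ct,279,196.9,.008))
print("tipT",px2w(ct,280.2,204.6,.238),"tipS",px2w(cs,307.6,183.7,.238))
r=L(lambda p:np.r_[w2px(ct,[*p,.238])-[280.2,204.6],w2px(cs,[*p,.238])-[307.6,183.7]],[.557,.322]);print(r.x,r.fun)
# ring check: expected eye from tool pose
o=ctrl.get_obs();y=np.radians(o["orientation"][2]-90)
e=np.r_[o["tool_pos"][:2]+.062*np.array([np.cos(y),np.sin(y)]),o["tool_pos"][2]+.019];print("eye",e,w2px(cs,e))
```

```text
foot [0.6371 0.3612 0.008 ]
tipT [0.5632 0.3204 0.238 ] tipS [0.5598 0.3249 0.238 ]
[0.5625 0.3208] [-0.1731  0.2619 -0.1604 -0.6733]
eye [0.5923 0.3085 0.3008] [299.5305 156.0865]
```

carry_out([
  [0, 0, 1, -15, 6, 0, 1],
  [0, 0, 2, -30, 12, 0, 1],
  [0, 0, 2, -30, 12, -20, 1],
  [0, 0, 2, -30, 12, -40, 1],
  [0, 0, 2, -30, 12, -48, 1],
  [0, 0, 2, -30, 12, -48, 1],
  [0, 0, 2, -30, 12, -48, 1],
])

```text
clock: 8.4
tool_pos: [0.5062, 0.2958, 0.2345]
orientation: [179.9, -0.0, 116.7]
force: [-1.5, -0.7, 0.0]
opening: 0.0112
```

Run:
```python
from h import *
np.set_printoptions(precision=4,suppress=True)
o=ctrl.get_obs();s=ctrl.snapshot("side");cs=cam(s);t=ctrl.snapshot("top");ct=cam(t)
y=np.radians(o["orientation"][2]-90)
e=np.r_[o["tool_pos"][:2]+.062*np.array([np.cos(y),np.sin(y)]),o["tool_pos"][2]+.019];print("eye",e,w2px(cs,e),w2px(ct,e))
a=s["pixels"][160:200,290:330];b=t["pixels"][180:230,250:300]
cv2.imwrite("pics/z2.png",np.hstack([cv2.resize(i,(400,400),interpolation=cv2.INTER_NEAREST) for i in(a,b)]))
```

```text
eye [0.5616 0.3237 0.2535] [307.3168 177.6124] [278.2873 203.785 ]
```

View pics/z2.png

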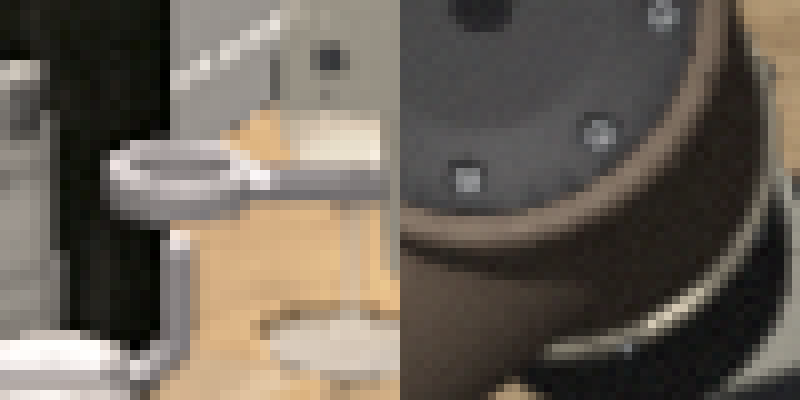

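carry_out([
  [0, 0, 0, 0.5, -2, 0, 1],
  [0, 0, 0, 0.5, -2, -8, 1],
  [0, 0, 0, 0.5, -2, -16, 1],
  [0, 0, 0, 0.5, -2, -24, 1],
  [0, 0, 0, 0.5, -2, -31, 1],
  [0, 0, 0, 0.5, -2, -36, 1],
  [0, 0, 0, 0.5, -2, -36, 1],
])

```text
clock: 9.38
tool_pos: [0.5063, 0.2933, 0.1971]
orientation: [-180.0, 0.0, 116.7]
force: [-0.1, -0.3, -0.6]
opening: 0.0114
```

Run:
```python
from h import *
o=ctrl.get_obs();s=ctrl.snapshot("side");print(o["force"],o["moment"])
a=s["pixels"][160:210,280:330]
cv2.imwrite("pics/z3.png",cv2.resize(a,(400,400),interpolation=cv2.INTER_NEAREST))
```

```text
[-0.11356651 -0.28908837 -0.60108031] [0.0460331  0.02700616 0.02521883]
```

View pics/z3.png

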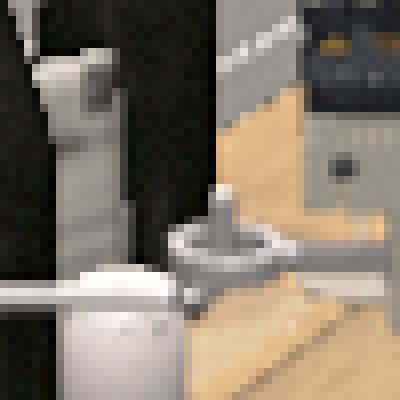

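carry_out([
  [0, 0, 0, 0, 0, 0, 0],
  [0, 0, 0, 0, 0, 0, 0],
  [0, 0, 0, 0, 0, 0, 0],
  [0, 0, 0, 0, 0, 0, 0],
  [0, 0, 0, 0, 0, 0, 0],
  [0, 0, 0, 0, 0, 0, 0],
  [0, 0, 0, 0, 0, 0, 0],
  [0, 0, 0, 0, 0, 0, 0],
  [0, 0, 0, 0, 0, 0, 0],
  [0, 0, 0, 0, 0, 0, 0],
  [0, 0, 0, 0, 0, 30, 0],
  [0, 0, 0, 0, 0, 80, 0],
  [0, 0, 0, 0, 0, 100, 0],
])

```text
clock: 11.05
tool_pos: [0.5073, 0.2939, 0.3008]
orientation: [179.8, -0.0, 116.7]
force: [0.2, -0.2, -0.3]
opening: 0.0876
```

Run:
```python
from h import *
o=ctrl.get_obs();print(o["force"],o["tool_pos"],o["joint_pos"])
s=ctrl.snapshot("side")
a=s["pixels"][130:280,240:390]
cv2.imwrite("pics/z4.png",cv2.resize(a,(600,600),interpolation=2))
```

```text
[ 0.21909362 -0.21564829 -0.32747037] [0.50732438 0.29394564 0.30083713] [ 4.92156913e+01  9.83253830e+00 -4.25633995e+00  5.06330833e-02
 -7.56794701e+01 -1.12493964e+02]
```

View pics/z4.png

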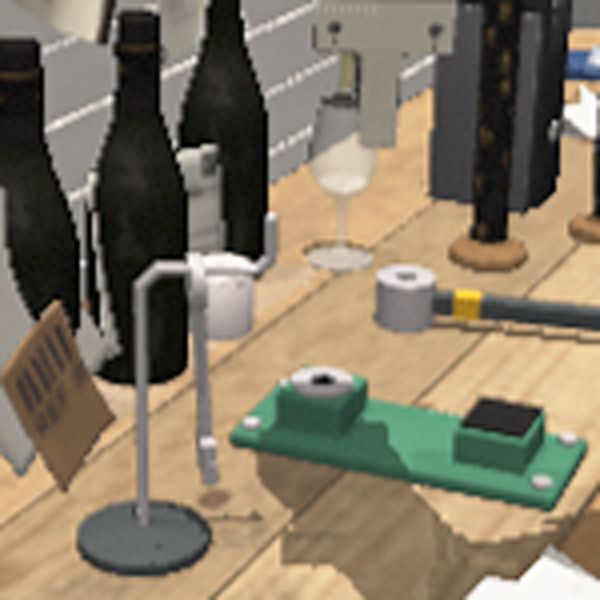

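carry_out([
  [0, 0, 0, 5, -40, 0, 0],
  [0, 0, -2, 10, -90, 0, 0],
  [0, 0, -4, 20, -140, -10, 0],
  [0, 0, -6, 30, -190, -20, 0],
  [0, 0, -8, 40, -240, -30, 0],
  [0, 0, -10, 50, -290, -40, 0],
  [0, 0, -12, 60, -340, -50, 0],
  [0, 0, -12.7, 68, -380, -50, 0],
  [0, 0, -12.7, 68, -380, -50, 0],
  [0, 0, -12.7, 68, -380, -50, 0],
])

```text
clock: 12.35
tool_pos: [0.5743, -0.0866, 0.2473]
orientation: [-180.0, -0.0, 104.0]
force: [-0.6, 0.4, 0.2]
opening: 0.0874
```

Run:
```python
from h import *
np.set_printoptions(precision=4,suppress=True)
o=ctrl.get_obs();print(o["tool_pos"],o["orientation"])
s=ctrl.snapshot("wrist");c=cam(s,o);np.savez("w3.npz",K=c[0],W=c[1])
h=cv2.cvtColor(s["pixels"],cv2.COLOR_BGR2HSV)
m=cv2.inRange(h,(22,150,100),(34,255,255));m[230:]=0
n,l,st,ce=cv2.connectedComponentsWithStats(m)
for i in range(1,n):
  if st[i,4]>40: print("yellow",st[i],ce[i],px2w(c,*ce[i],.032))
cv2.imwrite("pics/w3.png",s["pixels"])
```

```text
[ 0.5743 -0.0866  0.2473] [-179.9775   -0.0113  103.9838]
```

View pics/w3.png

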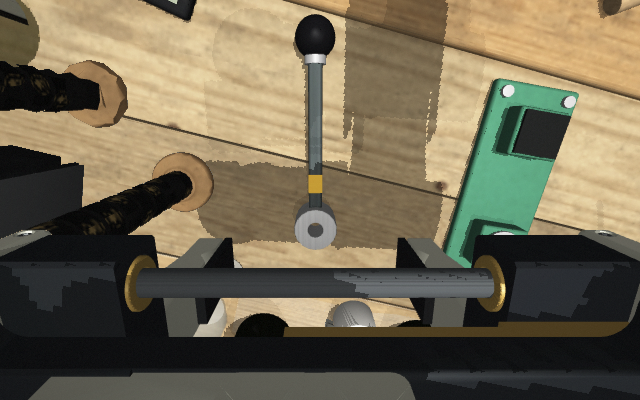

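Run:
```python
from h import *
np.set_printoptions(precision=4,suppress=True)
w=np.load("w3.npz");c=(w["K"],w["W"])
for n,u,v,z in[("band",315.5,184,.032),("boss",315,230,.044),("knob",315.5,37,.03),("mill",183,182,.005),("milledge",213,185,.008),("post",187,184,.02)]:print(n,px2w(c,u,v,z))
```

```text
band [ 0.5827 -0.0838  0.032 ]
boss [ 0.6353 -0.0713  0.044 ]
knob [ 0.4279 -0.1227  0.03  ]
mill [ 0.6269 -0.2475  0.005 ]
milledge [ 0.6206 -0.2088  0.008 ]
post [ 0.6237 -0.237   0.02  ]
```

carry_out([
  [0, 0, 0, 8.5, 2.5, -60, 0],
  [0, 0, 0, 8.5, 2.5, -120, 0],
  [0, 0, 0, 8.5, 2.5, -170, 0],
  [0, 0, 0, 8.5, 2.5, -210, 0],
  [0, 0, 0, 8.5, 2.5, -230, 0],
  [0, 0, 0, 8.5, 2.5, -241, 0],
  [0, 0, 0, 8.5, 2.5, -241, 0],
  [0, 0, 0, 8.5, 2.5, -241, 1],
  [0, 0, 0, 8.5, 2.5, -241, 1],
  [0, 0, 0, 8.5, 2.5, -241, 1],
  [0, 0, 0, 8.5, 2.5, -241, 1],
  [0, 0, 0, 8.5, 2.5, -241, 1],
  [0, 0, 0, 8.5, 2.5, -241, 1],
  [0, 0, 0, 8.5, 2.5, -241, 1],
  [0, 0, 0, 8.5, 2.5, -241, 1],
  [0, 0, 0, 8.5, 2.5, -241, 1],
])

```text
clock: 14.4
tool_pos: [0.5829, -0.0841, 0.0065]
orientation: [-180.0, 0.0, 104.0]
force: [-0.6, -0.7, -0.7]
opening: 0.0156
```

carry_out([
  [0, 0, 0, 0, 0, 15, 1],
  [0, 0, 0, 0, 0, 45, 1],
  [0, 0, 0, 0, 0, 80, 1],
  [0, 0, 0, 0, 0, 110, 1],
  [0, 0, -1, -3, 25, 115, 1],
  [0, 0, -2, -7, 55, 115, 1],
  [0, 0, -4, -12, 90, 115, 1],
  [0, 0, -5, -16, 125, 115, 1],
  [0, 0, -6, -21, 160, 115, 1],
  [0, 0, -8, -26, 195, 115, 1],
  [0, 0, -9, -30, 222, 115, 1],
  [0, 0, -9.3, -31.5, 236, 115, 1],
  [0, 0, -9.3, -31.5, 236, 108, 1],
  [0, 0, -9.3, -31.5, 236, 100, 1],
  [0, 0, -9.3, -31.5, 236, 95, 1],
  [0, 0, -9.3, -31.5, 236, 95, 1],
  [0, 0, -9.3, -31.5, 236, 95, 1],
])

```text
clock: 16.52
tool_pos: [0.5516, 0.1516, 0.1016]
orientation: [180.0, 0.0, 94.7]
force: [1.0, 0.4, -5.2]
opening: 0.0158
```

Run:
```python
from h import *
o=ctrl.get_obs();print(o["tool_pos"],o["orientation"],o["force"],o["moment"])
s=ctrl.snapshot("wrist");c=cam(s,o);np.savez("w4.npz",K=c[0],W=c[1])
s2=ctrl.snapshot("side");cs=cam(s2);np.savez("s4.npz",K=cs[0],W=cs[1])
cv2.imwrite("pics/w4.png",np.hstack([cv2.resize(s["pixels"][0:320,200:520],(400,400)),cv2.resize(s2["pixels"][130:290,250:410],(400,400),interpolation=2)]))
cv2.imwrite("pics/w4raw.png",s["pixels"])
```

```text
[0.55163638 0.15163191 0.10164634] [1.79995007e+02 5.38408578e-03 9.47008691e+01] [ 1.00970394  0.3813553  -5.19843683] [ 0.02063164 -0.03720693 -0.00909911]
```

View pics/w4.png

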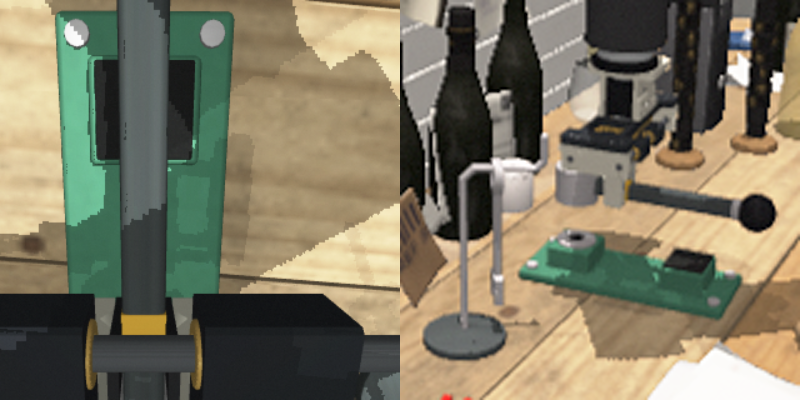

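Run:
```python
from h import *
np.set_printoptions(precision=4,suppress=True)
w=np.load("w4.npz");c=(w["K"],w["W"]);w=np.load("s4.npz");cs=(w["K"],w["W"])
P=lambda x,y,z:px2w(c,x/1.25+200,y/1.25,z)
print("screws",P(76,33,.014),P(213,33,.014),"rest",P(145.5,109,.045), "gap edge right low",P(190,163,.045),P(95,163,.045))
d=np.array([np.cos(np.radians(4.7)),np.sin(np.radians(4.7)),0]);b=np.array([.5516,.1516,.117])
print("knob side pred",w2px(cs,b-.161*d),"boss top",w2px(cs,b+.054*d+[0,0,.022]))
for h in[(.605,.1565,.045)]:print("hole side pred",w2px(cs,h),"obs 318.7 224.7", px2w(cs,318.7,224.7,.045))
print("knob obs 392.7,214.7; wrist pred knob",w2px(c,b-.161*d), "band wrist",P(143,327,.127))
```

```text
screws [0.4252 0.1034 0.014 ] [0.4189 0.1791 0.014 ] rest [0.4639 0.1452 0.045 ] gap edge right low [0.4886 0.1707 0.045 ] [0.4928 0.1209 0.045 ]
knob side pred [391.2698 214.748 ] boss top [319.8835 195.4425]
hole side pred [319.1565 224.5332] obs 318.7 224.7 [0.6057 0.1582 0.045 ]
knob obs 392.7,214.7; wrist pred knob [ 315.8498 -146.8146] band wrist [0.5449 0.1506 0.127 ]
```

```bash
python3 -c "
from plant import ctrl
o=ctrl.get_obs();print(o['clock'],o['tool_pos'],o['opening'],o['qvel'],o['force']);print(ctrl.close_job())"
```

```text
16.625 [0.55167056 0.15188909 0.10181492] 0.015754682667666817 [ 0.29928918 -0.06699145  0.08122756 -0.08826829  0.05280289  0.02540396] [ 0.01946414  1.08888589 -5.77816878]
the job is handed in; nothing more can be done
None
```

I handed the job in at 16.6 s. The steel spanner hangs by its ring on the hook's level arm. The lever is held at the yellow band, about 50 mm above the blocks, with the boss over the bolt hole and the ball grip over the rest side.

- **Alignment:** the boss is within about 2 mm of the hole by all my estimates, and the bar is lined up with the base at about 4.7°. The hole estimates from different views varied by about 2 mm. I took the boss position from the arm's pose, because the boss hides the hole from the wrist camera.
- **Level:** the side camera put the ball grip at the height expected for a level lever. It was about 1.4 px (roughly 3 mm) off sideways, which I put down to reading error and did not correct.
- **Holding:** the grip is firm at 15.8 mm opening. The wrist feels about 5–6 N, which is the lever's own weight, so nothing else is being touched.
- **Spanner and surroundings:** the last side picture showed the spanner still hanging. The gripper stayed clear of the bottles, the glass and the paper roll, though I did not measure their positions again at the end.

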